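Clamp a connector strip in the wiring jig and lock the clamp with its pin

TASK

First drop the white connector strip flat into the nest of the wiring jig, take the locking pin out of its sleeve and set it in the hole of the lever's end plate. Then gently swing the lever against its return spring, feeling with the pin tip until it drops into the hidden hole in the block underneath. Leave the pin fully home, holding the lever clamped on the strip by itself; never force the lever.

Things in the scene. Friction and masses are not known exactly. Their poses are not given: they have to be found in the camera images.
- jig: Wiring jig screwed to the bench, grey base plate 156 x 262 x 8 mm. Origin: under the plate at bench level. x points from the lever towards the nest's fence (roughly away from the robot, yaw varies), y from the lever's pivot to its grip, z up; 'jig z' below is height in this frame. The lever's vertical pivot is at x 0, y -90 mm.
- index_block (a point): Centre of the flat top (jig z 26 mm) of the dark steel index block under the lever's end plate, 112 x 56 mm. It has one vertical hole, 12 mm wide, 18 mm deep, always hidden by the end plate, 150 mm from the pivot. The lever's hole comes over it at a lever angle anywhere from 0.20 to 0.30 rad: differently set each time, not told. No other holes.
- nest_floor (a point): Centre of the nest pocket, on its floor (jig z 24 mm). Pocket 20 mm along jig x, 63 mm along y; rim 5.5 mm high and 50 mm long on the lever side, 3 mm high at both ends; opposite, a fence 13 mm high, 44 mm long: room for fingers at the strip's two ends. A spring plunger on the lever (9 mm round nose) points at its middle and stops about 10 mm short of a seated strip while the lever is open.
- strip_center (a point): Centre of the loose white screw connector strip that lies flat on the bench right of the jig: 17 x 60 x 13 mm along x, y, z (solid 16 x 60 x 12), 18 g, centre 6 mm over its underside. Its y goes along jig y in the nest, either way round; then 9 mm stand above the end rims.
- pin_tip (a point): Tip of the loose steel locking pin, upright in a square sleeve on the jig at the start (sleeve 26 x 26 mm, top at jig z 32 mm, 12 mm hole; tip at jig z 8 mm). Shank 10 mm diameter, 30 mm long, 2 mm chamfer at the tip; then a round knurled head 24 mm diameter, 18 mm high. About 70 g. z points from tip to head.
- pin_head (a point): Centre of the pin's round head, on the pin's axis, 39 mm above the tip; the head reaches from 30 to 48 mm above the tip.
- lever_hole (a point): Centre of the vertical 11.5 mm through hole in the lever's end plate, at the plate's top face (jig z 40.5 mm); moves with the lever. Axes: y along the lever away from the pivot, x the closing direction. Plate 12 mm thick, 2.5 mm above the block, reaches -36..56 mm along x, -20..20 mm along y. Pin in it, lever open: head 15.5 mm above the plate. Pin home: head on the plate, tip at jig z 10.5 to 11.5 mm.
- lever_grip (a point): Middle (jig z 65 mm) of the black upright grip at the lever's end, 200 mm from the pivot, moving with it: 36 mm tall (jig z 46 to 82 mm), 15 mm diameter at its foot, 17 to 21 mm higher up, on a 9 mm stem. Same axes as lever_hole: push it along x to close the lever.
- clamp_lever (a joint): Lever angle, rad. 0 = open on its stop, held by a return spring; grows clockwise seen from above as the end swings towards jig x; 0.25 = along jig y; 0.36 = end stop. It takes 1 to 5 N at the grip and swings back if let go without the pin. With the pin down in its hole it is blocked hard. Swung faster than about 60 mm/s at the grip, the pin may skip its hole or jam half-way.

How it is judged:
By the outcome, as a careful person would: the job done as asked, in the order asked, and still so for the second after the job is handed in, with the robot touching nothing.
It also fails if it takes over 51 s, if anything falls off the work surface, if the arm or the gripper's body presses on something with over 40 N, if the wrist force passes 120 N, or if a joint passes its speed limit or range.

ROBOT

A 7-joint arm with a two-finger parallel gripper is mounted at the origin on a cart in front of the work surface, level with it; the furniture and walls round the work are solid. World frame = base frame: x ahead of the robot, y to its left, z up, the work surface at z = 0. Lengths are in mm, angles in rad, forces in N, time in s.
With the tool pointing down it reaches from about 400 to 900 mm from the base axis. Payload 5.6 kg.
Tool frame: the origin (TCP) lies midway between the tips of the shut fingers; the grasp point (between the pads) lies 19 mm behind it; z points along the fingers, y is the line along which they close (so a half turn about z gives the same grasp; the last joint's range is limited). The gripper opens to 92 mm and grips with 3 to 60 N. Pads are 20 mm wide; open, the fingers measure 128 mm over their backs; the gripper's body (75 mm by 189 mm) begins 69 mm behind the grasp point.
Start: joints at [1.261, 0.468, -0.012, 1.603, 0.006, 1.071, -0.056], TCP at [171.327, -627.021, 214.592] pointing down, gripper open.
Joint ranges: [-2.53, 2.53], [-0.31, 2.02], [-1.57, 1.55], [0.28, 2.44], [-1.29, 4.43], [0.15, 1.84], [-2.92, 2.92]. Speed limits (rad/s): [2.57, 2.57, 3.14, 3.14, 3.14, 3.14, 3.14].

INTERFACE

Orientations are given as a rotation vector (axis times angle).
In Python, from cell import robot, grip, kin, viewer gives the robot as it stands. Calls block until the motion is done:
- robot.movep(position, orientation): joint-space move of the TCP to a pose.
- robot.servo_line(position, feed=150, rotation=None): straight line of the TCP; rotation=None keeps the orientation; feed is the mean speed in mm/s.
- robot.goto_joints(angles): joint-space move.
- grip(opening, newtons=None): opening from 0.0 (shut) to 1.0 (fully open); newtons is the grip in N (None keeps the last); returns when the fingers have stopped.
- robot.hold(seconds).
- kin.ik(position, orientation): joint angles nearest the present ones, or None.
- robot.observe(): the state.
- viewer.read_camera(name): name is "scene" or "side" or "wrist"; returns the picture (480x640x3 uint8, red, green, blue); there is no depth.
- viewer.camera_info(name): a dict with "camera_matrix" (3x3 intrinsics, pixels), "R" (3x3) and "t" (3): a world point X has camera coordinates R X + t. Camera axes: x right, y down, z forward; pixel columns grow to the right and rows downward; lengths in mm; the calibration is good to about 2 mm. A picture is of the moment at which its call begins: read the wrist's pose just before it. camera_info takes no time and is no camera call; for the wrist camera it gives the pose at the moment of the call.
A pose or a line that the arm cannot do raises robot.IKError and nothing moves.
- robot.job_done(): hands the job in; it is judged then, once.
Trained networks look in the newest picture that a camera, given by its name, has taken for a name from the list of things; names that differ only in an ending like _2 or _b are one class to them, and where a whole thing is asked for, a point or a joint stands for the part that bears it (a point fixed in the world has none). Each returns a list of dicts, best first, with "confidence" (0 to 1); they miss things now and then, are a little off and sometimes report something else, mostly with a low value. They report only what shows in the picture. A call takes as long as a camera call.
- viewer.silhouettes(name, camera): "mask" (480x640 bool, what is visible of it).
- viewer.pinpoint(name, camera): "at" ([x, y, z] in mm, in the coordinates of the camera as it stood for that picture, good to about 4 mm: a listed point, or the origin of a listed thing).
The state is a dict: "t": time; "joints": joint angles; "joint_velocities": joint speeds; "joint_torque": joint torques, N m; "tcp_pos": TCP position; "tcp_rot": TCP orientation; "contact_force": force on the tool from outside, world axes, zero at the start; "wrist_torque": the same for the moment, N m; "grip_width": opening from 0.0 (shut) to 1.0 (fully open); "grip_force": force on a finger pad.
Only numpy, scipy, OpenCV 4.12 (cv2) and the standard library are available. Lean on these libraries where they do the work, as an engineer would, in place of code of your own. Each camera call takes 0.05 s, during which the arm holds its last target. There are 200 camera calls.

## Working session

There is one attempt and no reset: what is moved stays moved. The work goes in short steps, each a Python script; the robot and the scene stay as the last script left them, time stands still between calls to the robot, and variables do not carry over. Pictures are saved under pics/ and viewed, at most 10 in all, crops included, and the job is handed in when it is done.

```bash
ls; mkdir -p pics
cat > h.py <<'E'
import numpy as np, cv2
from scipy.spatial.transform import Rotation as Ro
from cell import robot, grip, kin, viewer
def toworld(p,ci): return np.array(ci["R"]).T@(np.array(p)-np.array(ci["t"]))
def pp(name,cam,ci):
    return [(round(d["confidence"],2),toworld(d["at"],ci).round(1)) for d in viewer.pinpoint(name,cam)][:2]
def save(im,f): cv2.imwrite("pics/"+f,im[:,:,::-1])
def down(yaw): # tool down; tool y axis at world angle yaw
    y=np.array([np.cos(yaw),np.sin(yaw),0]);z=np.array([0,0,-1.]);x=np.cross(y,z)
    return Ro.from_matrix(np.c_[x,y,z]).as_rotvec()
E
cat > a.py <<'E'
from h import *
o=robot.observe();print(o["t"],o["tcp_pos"],o["tcp_rot"],o["grip_width"])
for c in("scene","side"):
    ci=viewer.camera_info(c);im=viewer.read_camera(c);save(im,c+"0.png")
    print(c,"pos",toworld([0,0,0],ci).round())
    for n in("jig","nest_floor","index_block","strip_center","pin_tip","pin_head","lever_hole","lever_grip"):
        print(n,pp(n,c,ci))
E
python3 a.py
```

```text
pics
0.0 [ 171.13452033 -626.44620487  213.62435521] [-3.11194111e+00 -4.17504241e-01  5.79237347e-04] 1.0002470997462931
scene pos [217. 598. 591.]
jig [(0.83, array([5.329e+02, 1.131e+02, 4.000e-01])), (0.61, array([482.8, 162.7,  39.1]))]
nest_floor [(0.83, array([575.8, 111.4,  26.7]))]
index_block [(0.77, array([505.3, 172. ,  29.5]))]
strip_center [(0.83, array([ 531.4, -208.7,    7.7]))]
pin_tip [(0.66, array([567.5, 232.1,   9.3]))]
pin_head [(0.59, array([569.1, 234.7,  42.5]))]
lever_hole [(0.58, array([482.1, 163.7,  37.2]))]
lever_grip [(0.94, array([463.5, 205.2,  67.5]))]
side pos [ 552. -765.  780.]
jig [(0.67, array([529.8, 117.8,  -4.8]))]
nest_floor [(0.76, array([574.8, 117.8,  26.9]))]
index_block [(0.69, array([504.1, 173.8,  29.3]))]
strip_center [(0.58, array([ 5.270e+02, -2.081e+02,  4.000e-01]))]
pin_tip [(0.69, array([564.8, 235.3,   3.7])), (0.59, array([ 5.294e+02, -2.053e+02,  4.000e-01]))]
pin_head [(0.59, array([572.1, 233.7,  45.3]))]
lever_hole [(0.89, array([488.6, 162.9,  40.5]))]
lever_grip [(0.81, array([463.1, 207.2,  63.8]))]
```

View pics/scene0.png

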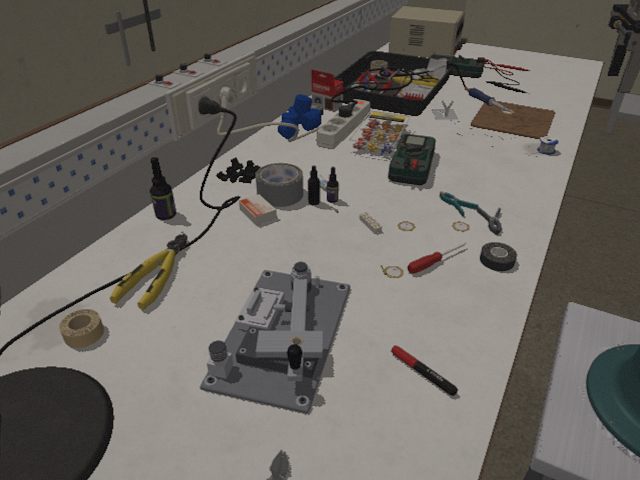

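View pics/side0.png

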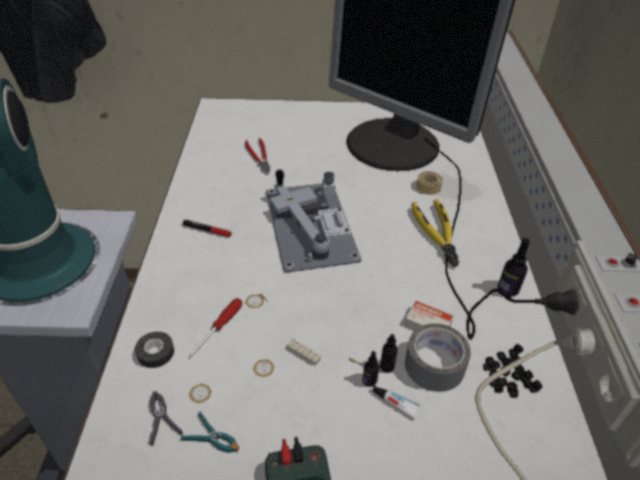

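The scene view shows the jig at about (290,330), the strip at (370,222) and the lever grip at (294,355). In the side view the strip is at (303,352), and the monitor stands behind the jig. Next I get the strip's yaw and look from above it.

```bash
cat >> h.py <<'E'
def plane(uv,ci,z):
    K=np.array(ci["camera_matrix"]);R=np.array(ci["R"]);c=toworld([0,0,0],ci)
    d=(R.T@np.linalg.inv(K)@np.c_[np.asarray(uv,float),np.ones(len(uv))].T).T
    return c+d*((z-c[2])/d[:,2])[:,None]
def maskrect(name,cam,ci,z):
    s=viewer.silhouettes(name,cam)
    if not s: return None
    v,u=np.nonzero(s[0]["mask"]); P=plane(np.c_[u,v],ci,z)[:,:2]
    (c,wh,a)=cv2.minAreaRect(P.astype(np.float32))
    if wh[0]<wh[1]: a+=90
    return round(s[0]["confidence"],2),np.round(c,1),np.round(wh,1),round(a,1) # a: long axis deg
E
cat > b.py <<'E'
from h import *
for c in("scene","side"):
    print(c,maskrect("strip_center",c,viewer.camera_info(c),9),maskrect("jig",c,viewer.camera_info(c),8))
ci=viewer.camera_info("side");print("monitor base",plane([[395,165],[348,150],[440,150]],ci,0).round())
a=maskrect("strip_center","side",ci,9)
yaw=np.radians(a[3]); yaw=(yaw+np.pi/2)%np.pi-np.pi/2
for y in(yaw,yaw+np.pi,yaw-np.pi):
    q=kin.ik([530,-208,160],down(y)); print(y,None if q is None else np.round(q,2))
cand=[y for y in(yaw,yaw+np.pi,yaw-np.pi) if kin.ik([530,-208,160],down(y)) is not None]
y=min(cand,key=lambda y:abs(kin.ik([530,-208,160],down(y))[6]))
robot.movep([530,-208,160],down(y))
o=robot.observe();print(o["t"],o["tcp_pos"])
ci=viewer.camera_info("wrist");im=viewer.read_camera("wrist");save(im,"w1.png")
print(y,"cam",toworld([0,0,0],ci),pp("strip_center","wrist",ci),maskrect("strip_center","wrist",ci,10))
E
python3 b.py
```

```text
scene (0.66, array([ 525.2, -201.7]), array([24.7, 67.1]), 143.4) (0.81, array([535.5, 112.4]), array([162.6, 299.8]), 102.9)
side (0.71, array([ 529.1, -207.4]), array([24.4, 63.6]), 142.7) (0.3, array([524.9, 157.3]), array([159.6, 337.1]), 101.9)
monitor base [[730. 354.   0.]
 [617. 414.   0.]
 [849. 424.   0.]]
-0.6510078109938853 [ 0.64  0.44 -0.41  1.83  0.21  0.92 -0.52]
2.490584842595908 [ 1.19  0.85 -1.32  1.8   0.89  1.24  2.1 ]
-3.7926004645836784 [ 1.19  0.85 -1.32  1.8   0.89  1.24  2.1 ]
3.15 [ 529.56311429 -209.71627307  159.98819869]
-0.6510078109938853 cam [ 571.33269914 -157.39405461  330.67304084] [(0.9, array([ 531.6, -204. ,    6.2]))] (0.73, array([ 531.1, -205.6]), array([19.8, 61. ]), 146.0)
```

View pics/w1.png

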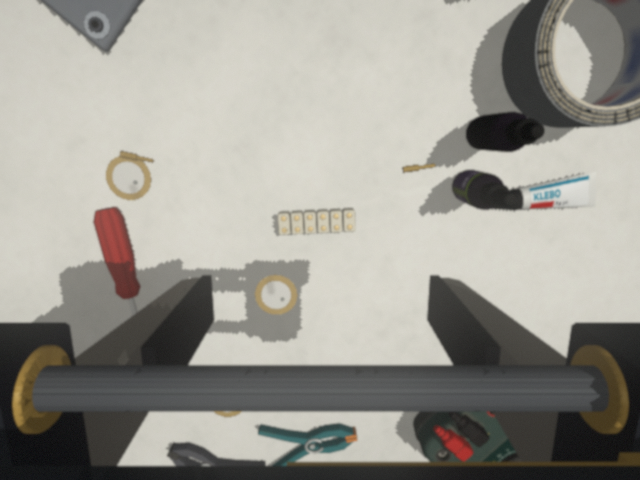

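The wrist view shows the strip at about (315,221), nearly parallel to the finger line. A ring terminal at (276,295) is clear of the fingers. Next I grasp the strip, lift it and look over the jig.

```bash
cat > c.py <<'E'
from h import *
r=down(np.radians(145.5-180))
robot.movep([531.2,-205.3,40],r)
robot.servo_line([531.2,-205.3,5],feed=60)
grip(0.5,12); o=robot.observe();print("grip",o["grip_width"]*92,o["grip_force"],o["contact_force"].round(1),o["tcp_pos"])
robot.servo_line([531.2,-205.3,110],feed=250)
robot.movep([540,110,150],down(np.radians(102.5-180)))
o=robot.observe();print(o["t"],o["grip_width"]*92,o["tcp_pos"],o["joints"].round(2))
ci=viewer.camera_info("wrist");im=viewer.read_camera("wrist");save(im,"w2.png")
print("cam",toworld([0,0,0],ci))
for n in("jig","nest_floor","strip_center","pin_tip","pin_head","lever_hole","lever_grip"): print(n,pp(n,"wrist",ci))
print(maskrect("jig","wrist",ci,8))
np.savez("w2.npz",**{k:np.array(ci[k]) for k in("camera_matrix","R","t")})
E
python3 c.py
```

```text
grip 59.475061339911896 12.000087797641754 [ 0.1 -0.4  0.9] [ 531.26553634 -205.36333953    5.15163817]
6.9417 59.576908984801356 [539.73534778 108.68747402 148.93220332] [ 0.    0.41 -0.33  1.89  0.17  0.87 -1.76]
cam [606.32162221 122.50892274 319.52795366]
jig [(0.84, array([533.1, 117.5,   1.6]))]
nest_floor [(0.65, array([576.5, 107.9,  25. ])), (0.29, array([531.2, 116.5,   1. ]))]
strip_center [(0.86, array([541.4, 110.5, 147. ]))]
pin_tip [(0.56, array([574. , 233.1,   4.7]))]
pin_head [(0.81, array([567.1, 236.6,  47.8])), (0.34, array([465.3, 202.9,  66.8]))]
lever_hole []
lever_grip [(0.68, array([463.2, 203.9,  70.7]))]
(0.86, array([527.6, 124.8]), array([165.9, 260.3]), 103.1)
```

View pics/w2.png

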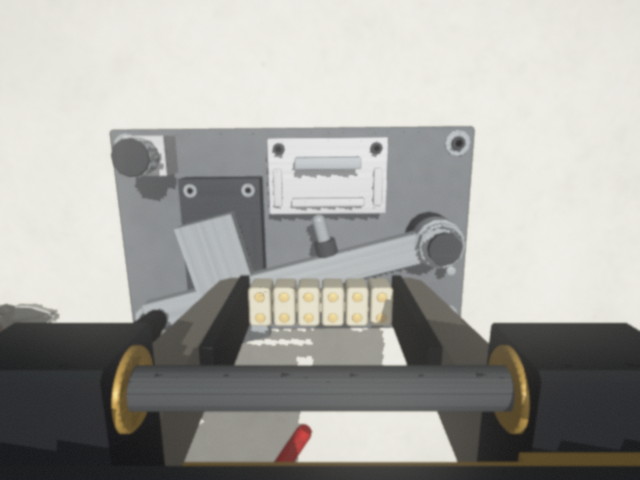

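The wrist view shows the nest at about (328,180), the fence at (328,163), the pin head at (135,157) and the pivot at (440,245). The strip is held at (320,303). I'll enlarge the nest to get exact edges.

Run:
```python
import cv2
im=cv2.imread("pics/w2.png");cv2.imwrite("pics/w2z.png",cv2.resize(im[125:225,260:393],None,fx=6,fy=6,interpolation=cv2.INTER_CUBIC))
```

```text
(no output)
```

View pics/w2z.png

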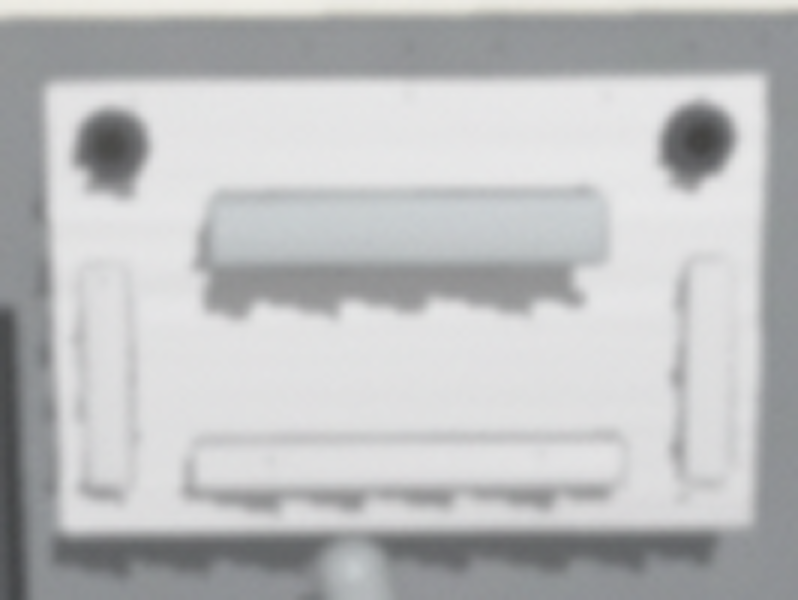

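```bash
cat > d.py <<'E'
from h import *
ci=dict(np.load("w2.npz"))
f=lambda pts,z: plane(np.array(pts,float)/6+[260,125],ci,z)[:,:2]
fe=f([[208,267],[605,264]],37);rm=f([[195,438],[625,432]],29.5);L=f([[132,270],[132,490]],27);R=f([[690,258],[680,485]],27)
pl=f([[0,20],[798,10]],8);nb=f([[45,85],[765,75]],24);nn=f([[60,535],[755,527]],24)
ang=lambda p:np.degrees(np.arctan2(*(p[0]-p[1])[::-1]))
for p in(fe,rm,pl,nb,nn):print(p.round(1).tolist(),ang(p).round(2),np.linalg.norm(p[0]-p[1]).round(1))
for p in(L,R):print(p.round(1).tolist(),ang(p[::-1]).round(2))
y=np.radians(np.mean([ang(p) for p in(fe,rm,pl,nb,nn)]));ey=np.array([np.cos(y),np.sin(y)]);ex=np.array([ey[1],-ey[0]])
cx=(fe.mean(0)@ex+rm.mean(0)@ex)/2;cy=(L.mean(0)@ey+R.mean(0)@ey)/2
print("yaw",np.degrees(y),"gap x",(fe.mean(0)-rm.mean(0))@ex,"gap y",(L.mean(0)-R.mean(0))@ey,"center",cx*ex+cy*ey)
s=plane([[320,302]],ci,155)
print("strip in hand",s, "tcp",[539.7,108.7])
E
python3 d.py
```

```text
[[581.8, 134.1], [591.6, 91.6]] 102.92 43.5
[[561.9, 131.9], [573.2, 84.0]] 103.29 49.2
[[602.3, 165.1], [623.8, 73.3]] 103.19 94.3
[[596.6, 156.7], [615.3, 77.6]] 103.27 81.2
[[546.4, 145.3], [565.0, 65.7]] 103.16 81.8
[[578.8, 142.8], [554.0, 137.9]] -168.74
[[593.8, 81.3], [568.3, 76.0]] -168.28
yaw 103.16707738790728 gap x 19.74462650192861 gap y 63.46004937385563 center [577.17321005 110.30737366]
strip in hand [[541.21102574 108.02937205 155.        ]] tcp [539.7, 108.7]
```

```bash
cat > e.py <<'E'
from h import *
r=down(np.radians(103.17-180)); X,Y=576.3,110.6
robot.movep([X,Y,70],r); robot.servo_line([X,Y,45],feed=60)
o=robot.observe();e=np.array([X,Y])-o["tcp_pos"][:2];print("err",e,o["contact_force"].round(1))
ci=viewer.camera_info("wrist");im=viewer.read_camera("wrist");save(im,"w3.png")
print(pp("strip_center","wrist",ci),pp("nest_floor","wrist",ci))
f0=o["contact_force"]
for z in np.arange(41,28,-2.):
    robot.servo_line([X+e[0],Y+e[1],z],feed=40);o=robot.observe();f=o["contact_force"]-f0
    print(z,o["tcp_pos"].round(2),f.round(1))
    if np.linalg.norm(f)>6: break
print(o["t"])
E
python3 e.py
```

```text
err [ 0.09390963 -0.07622498] [-0.2  0.  -0.1]
[(0.79, array([577.2, 111.1,  43.5]))] [(0.97, array([574. , 108.6,  26.5]))]
41.0 [576.18 110.42  40.74] [ 0.1 -0.2 -0.1]
39.0 [576.32 110.51  38.88] [ 1.7 -0.3 -0.8]
37.0 [576.3  110.49  36.86] [0.4 0.  0. ]
35.0 [576.25 110.48  34.84] [ 0.6  0.1 -0.8]
33.0 [576.29 110.51  32.84] [ 0.9 -0.1 -0.2]
31.0 [576.27 110.47  30.84] [ 0.6 -0.6 -0.1]
29.0 [576.67 110.6   29.1 ] [ 1.2 -0.   1.2]
10.3
```

View pics/w3.png

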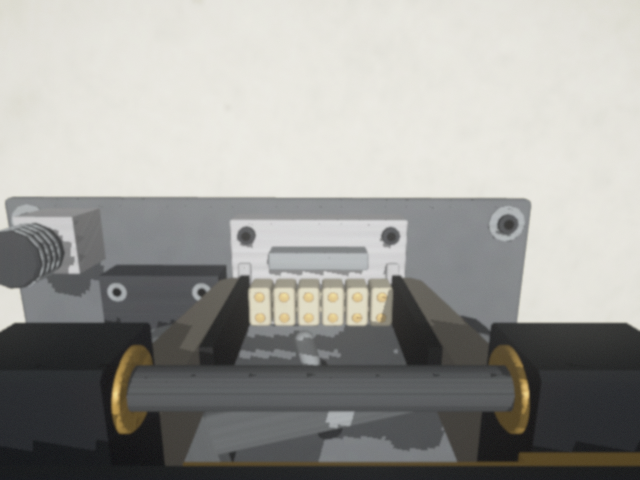

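The strip sits low between the rims in this picture, and contact came at the expected height. I'll release, retreat and look at the nest and pin from above.

```bash
cat > f.py <<'E'
from h import *
ci=dict(np.load("w2.npz"))
c=plane([[473,126],[110,130]],ci,8)[:,:2]
y=np.radians(103.17);ey=np.array([np.cos(y),np.sin(y)]);ex=np.array([ey[1],-ey[0]])
print("plate len",(c[1]-c[0])@ey)
O=c.mean(0)-78*ex; print("origin",O.round(1))
J=lambda x,y:O+x*ex+y*ey
h=J(-150*np.sin(.25),-90+150*np.cos(.25)); print("hole pred",h,"grip pred",J(-200*np.sin(.25),-90+200*np.cos(.25)))
d=np.array([577.2,110.3])-O;print("nest jig",d@ex,d@ey)
d=np.array([568.5,235])-O;print("pin jig",d@ex,d@ey)
grip(0.78,12); o=robot.observe();X,Y=o["tcp_pos"][:2]
robot.servo_line([X,Y,150],feed=200)
for yw in(13.17,-166.83):
    q=kin.ik([568,235,130],down(np.radians(yw)));print(yw,None if q is None else np.round(q,2))
    q=kin.ik([*h,130],down(np.radians(yw)));print(yw,None if q is None else np.round(q,2))
robot.servo_line([X-30,Y+40,190],feed=250); grip(1.0)
ci=viewer.camera_info("wrist");im=viewer.read_camera("wrist");save(im,"w4.png")
for n in("nest_floor","strip_center","pin_tip","pin_head","lever_hole","lever_grip"): print(n,pp(n,"wrist",ci))
np.savez("w4.npz",**{k:np.array(ci[k]) for k in("camera_matrix","R","t")})
print(robot.observe()["t"])
E
python3 f.py
```

```text
plate len 257.5161585710957
origin [531.4 125.7]
hole pred [482.64929094 171.08902528] grip pred [459.56654745 215.44200662]
nest jig 41.1030371582615 -25.395844477499296
pin jig 61.04364359712067 98.00655507311937
13.17 [ 0.04  0.61 -0.67  1.73  0.45  0.96 -0.58]
13.17 [ 0.16  0.45 -0.7   1.97  0.39  0.85 -0.52]
-166.83 [-1.08  0.65  0.89  1.8  -0.6   0.98 -2.85]
-166.83 [-1.11  0.46  0.89  2.05 -0.48  0.85 -2.85]
nest_floor [(0.81, array([576.1, 107.4,  26.8]))]
strip_center [(0.86, array([577.6, 112.8,  30.5]))]
pin_tip [(0.48, array([532.1, 115.1,   3.3]))]
pin_head [(0.66, array([565. , 234.4,  45.4]))]
lever_hole [(0.81, array([482.4, 162.9,  42.1]))]
lever_grip [(0.95, array([463.9, 205.9,  65.1]))]
12.675
```

View pics/w4.png

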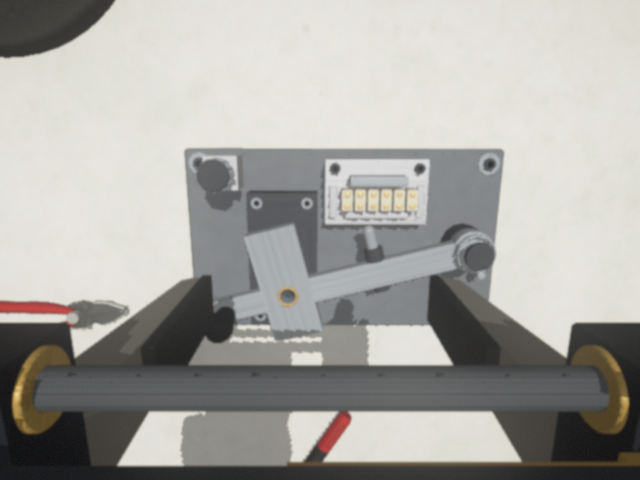

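The strip lies flat in the nest at (380,200), inside its rims. The lever hole is at (288,296) and the pin head top at (216,177). I'll compute both positions and pick up the pin.

```bash
cat > g.py <<'E'
from h import *
ci=dict(np.load("w4.npz"))
hole=plane([[288,296.5]],ci,40.5)[0]; ph=plane([[216,177]],ci,56)[0]
print("hole",hole.round(1),"pin",ph.round(1))
ey=np.array([np.cos(np.radians(117.5)),np.sin(np.radians(117.5))])
print("pivot",hole[:2]-150*ey,"grip",hole[:2]+50*ey,"pix pivot z80",plane([[478,255]],ci,75)[0].round(1))
r=down(np.radians(27.5)); X,Y=ph[:2]
grip(0.6,25)
robot.movep([X,Y,110],r)
o=robot.observe();print(o["tcp_pos"].round(1))
ci=viewer.camera_info("wrist");im=viewer.read_camera("wrist");save(im,"w5.png");print(pp("pin_head","wrist",ci))
s=viewer.silhouettes("pin_head","wrist")
if s:
    v,u=np.nonzero(s[0]["mask"]);P=plane(np.c_[u,v],ci,50);print(s[0]["confidence"],u.min(),u.max(),v.min(),v.max(),P.mean(0),np.ptp(P,axis=0))
print(o["t"])
np.savez("w5.npz",**{k:np.array(ci[k]) for k in("camera_matrix","R","t")})
E
python3 g.py
```

```text
hole [485.5 161.3  40.5] pin [568.5 230.4  56. ]
pivot [554.77206724  28.22402882] grip [462.42234459 205.62619546] pix pivot z80 [559.6  39.   75. ]
[568.6 230.1 110.1]
[(0.91, array([568.6, 237.8,  43.6]))]
0.82 300 344 227 274 [568.92643951 233.57376327  50.        ] [26.2301626  27.16960243  0.        ]
14.675
```

View pics/w5.png

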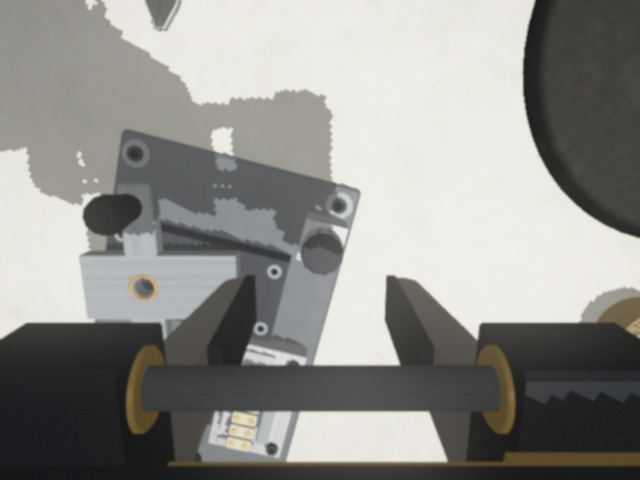

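The wrist view shows the pin head at about (322,251) with its top at z 56, and the lever hole at (144,288). Computing both, then grasping.

```bash
cat > i.py <<'E'
from h import *
ci=dict(np.load("w5.npz"))
print("pin56",plane([[322,250]],ci,56).round(1),"hole",plane([[144,288]],ci,40.5).round(1))
P=plane([[322,250]],ci,54)[0];X,Y=P[:2]; Y=(Y+231)/2 if abs(Y-231)<6 else Y
r=down(np.radians(27.5))
robot.movep([X,Y,75],r); robot.servo_line([X,Y,46],feed=80)
o=robot.observe();f0=o["contact_force"];print(o["tcp_pos"].round(1),f0.round(1))
grip(0.1,25);o=robot.observe();print("w",o["grip_width"]*92,o["contact_force"].round(1))
robot.servo_line([X,Y,90],feed=150)
o=robot.observe();print("w",o["grip_width"]*92,o["contact_force"].round(1),o["tcp_pos"].round(1),o["t"])
ci=viewer.camera_info("wrist");im=viewer.read_camera("wrist");save(im,"w6.png");print(pp("pin_head","wrist",ci),pp("pin_tip","wrist",ci),pp("lever_hole","wrist",ci))
s=viewer.silhouettes("pin_head","wrist")
if s:
    v,u=np.nonzero(s[0]["mask"]);P=plane(np.c_[u,v],ci,98);print(s[0]["confidence"],u.min(),u.max(),v.min(),v.max(),P.mean(0),np.ptp(P,axis=0))
np.savez("w6.npz",**{k:np.array(ci[k]) for k in("camera_matrix","R","t")})
E
python3 i.py
```

```text
pin56 [[568.  235.4  56. ]] hole [[486.2 161.7  40.5]]
[568.1 233.   45.7] [-0.3  0.5  0. ]
w 21.99142287074793 [ 0.3 -0.2  1.2]
w 21.754229648310265 [-0.2 -0.7 -1.1] [568.3 232.7  90. ] 16.65
[(0.6, array([565.4, 235.3,  90.3]))] [(0.59, array([570.2, 231.5,  53.8]))] [(0.78, array([481.9, 160.6,  45.5]))]
0.71 294 347 260 329 [568.03606571 234.99710806  98.        ] [25.16171618 28.19909058  0.        ]
```

View pics/w6.png

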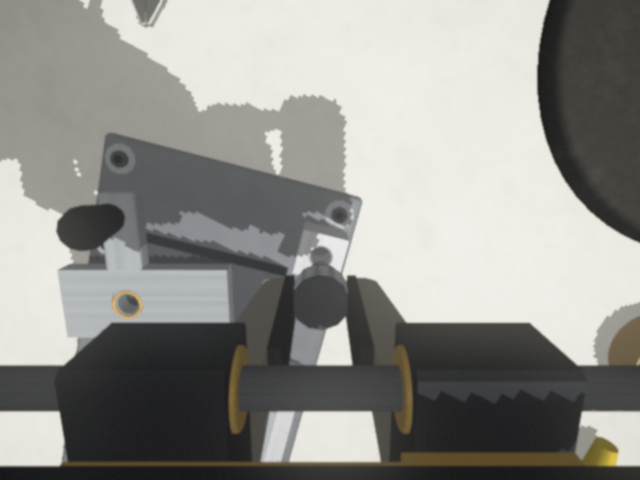

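```bash
cat > j.py <<'E'
from h import *
ci=dict(np.load("w6.npz"))
for n,p,z in(("headtop",[320.5,302.5],100),("L",[294,302],100),("R",[347,302],100),("bot",[320,329],100),("blob52",[321,257],52),("blob32",[321,257],32),("hole",[127.5,304],40.5)):print(n,plane([p],ci,z).round(1))
im=cv2.imread("pics/w6.png");cv2.imwrite("pics/w6z.png",cv2.resize(im[220:340,240:400],None,fx=5,fy=5,interpolation=cv2.INTER_CUBIC))
E
python3 j.py
```

```text
headtop [[569.  233.4 100. ]]
L [[559.4 228.6 100. ]]
R [[578.4 238.5 100. ]]
bot [[574.2 223.  100. ]]
blob52 [[566.8 238.3  52. ]]
blob32 [[569.5 233.2  32. ]]
hole [[485.8 161.8  40.5]]
```

View pics/w6z.png

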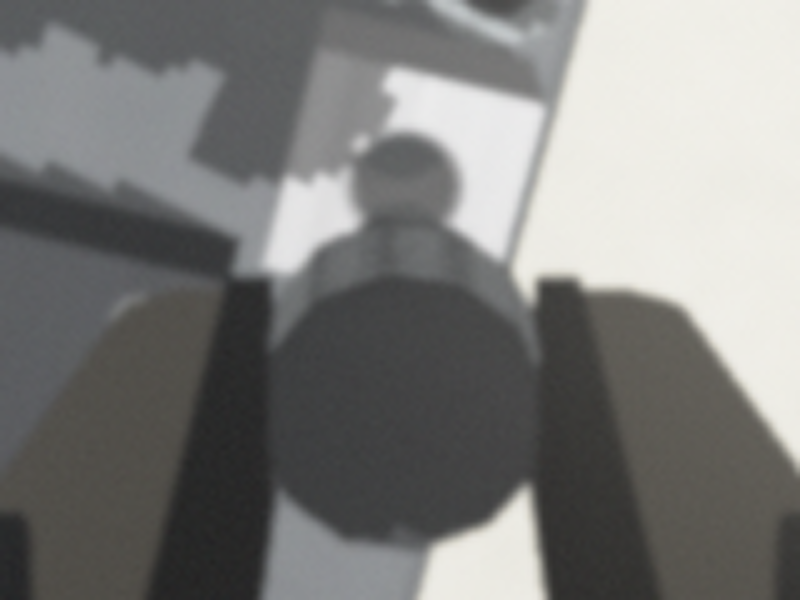

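The zoom shows the head top at (321,302) and the shank below it at (321,256). I'm checking for tilt about the finger line.

```bash
cat > k.py <<'E'
from h import *
ci=dict(np.load("w6.npz"))
tx=np.array([-np.sin(np.radians(27.5)),np.cos(np.radians(27.5))]);ty=np.array([tx[1],-tx[0]])
tcp=np.array([568.3,232.7])
for n,p,z,off in(("topnear",[320.5,328.5],100,-12),("topfar",[321,275.5],100,12),("botfar",[321.5,264],82,12),("tipfar",[321.4,246],52,3.5),("tipfar54",[321.4,246],54,5),("tipL",[310.5,257],56,0),("tipR",[332,257],56,0),("sleeve TL",[240+390/5,220+70/5],32,0),("TR",[240+548/5,220+100/5],32,0)):
    P=plane([p],ci,z)[0,:2]-tcp; print(n,"toolx %.1f tooly %.1f"%(P@tx-off,P@ty))
for i in range(3):
    pass
c=viewer.camera_info("side");im=viewer.read_camera("side");save(im,"s1.png")
print(pp("pin_head","side",c),pp("pin_tip","side",c),pp("lever_hole","side",c))
c=viewer.camera_info("scene");im=viewer.read_camera("scene");save(im,"sc1.png")
print(pp("pin_head","scene",c),pp("pin_tip","scene",c),pp("lever_hole","scene",c))
K=np.array(c["camera_matrix"]);
def proj(X): q=K@(np.array(c["R"])@X+np.array(c["t"]));return q[:2]/q[2]
a=proj(np.array([568.3,233,100]));b=proj(np.array([568.3,233,52]));print(a,b)
u,v=((a+b)/2).astype(int);cv2.imwrite("pics/sc1z.png",cv2.resize(im[max(0,v-45):v+45,max(0,u-60):u+60,::-1],None,fx=6,fy=6,interpolation=cv2.INTER_CUBIC));print(u,v)
E
python3 k.py
```

```text
topnear toolx 0.8 tooly 0.9
topfar toolx -0.3 tooly 1.1
botfar toolx -1.0 tooly 1.4
tipfar toolx 7.9 tooly 1.5
tipfar54 toolx 6.9 tooly 1.5
tipL toolx 6.8 tooly -4.0
tipR toolx 6.8 tooly 6.8
sleeve TL toolx 13.1 tooly -0.3
TR toolx 9.7 tooly 17.2
[(0.64, array([568. , 232.6,  89.7]))] [(0.7, array([562.9, 233.4,  52.2]))] [(0.58, array([484.5, 163. ,  44.1]))]
[(0.69, array([569. , 234.4,  87. ]))] [(0.68, array([564. , 231.8,  53.3]))] [(0.97, array([482.7, 162.9,  39.1]))]
[211.93427726 322.47768428] [216.30623686 347.53831398]
214 335
```

View pics/sc1z.png

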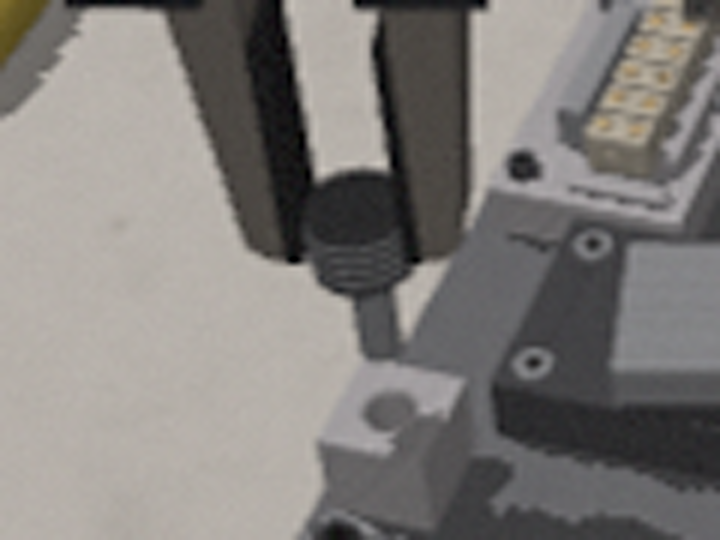

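The scene crop shows the pin hanging straight in the fingers, with the sleeve hole directly below it at crop (390,410). The spot in the wrist view was that sleeve hole, not a tilted shank. The camera bias is about 1 mm along the finger line. I have used up the picture viewings, so from here I rely on forces and the networks. Inserting the pin now.

```bash
cat > l.py <<'E'
from h import *
r=down(np.radians(27.5)); H=np.array([485.1,161.7])
robot.servo_line([*robot.observe()["tcp_pos"][:2],105],feed=200)
robot.movep([*H,95],r); robot.servo_line([*H,82],feed=60); robot.hold(0.15)
o=robot.observe();f0=o["contact_force"];e=H-o["tcp_pos"][:2];print(o["tcp_pos"].round(1),e.round(2),o["grip_width"]*92)
tx=np.array([-np.sin(np.radians(27.5)),np.cos(np.radians(27.5))]);ty=np.array([tx[1],-tx[0]])
offs=[(0,0)]+[(rr*np.cos(a),rr*np.sin(a)) for rr in(1.5,3) for a in np.arange(0,2*np.pi,np.pi/3)]
ok=False
for k,(a,b) in enumerate(offs):
    P=H+e+a*tx+b*ty
    if k: robot.servo_line([*P,80],feed=60)
    hit=False
    for z in(79,77.5,76.5,75.5,74.5,73,70,67,65.5):
        robot.servo_line([*P,z],feed=40);o=robot.observe();f=o["contact_force"]-f0
        if f[2]>5 or np.linalg.norm(f)>10: hit=True;break
    print(k,(round(a,1),round(b,1)),o["tcp_pos"].round(1),f.round(1))
    if not hit or z<72: ok=True;break
    if o["t"]>26: break
print(ok,o["t"])
E
python3 l.py
```

```text
[485.2 162.1  81.9] [-0.1  -0.43] 21.884141082225266
0 (0, 0) [484.9 161.3  65.4] [-1.3 -0.1  0.1]
True 20.8333
```

```bash
cat > m.py <<'E'
from h import *
r=down(np.radians(27.5))
grip(0.42,10); X,Y=robot.observe()["tcp_pos"][:2]
robot.servo_line([X,Y,105],feed=150)
c=viewer.camera_info("scene");im=viewer.read_camera("scene");print(pp("pin_head","scene",c),pp("lever_grip","scene",c))
c=viewer.camera_info("wrist");im=viewer.read_camera("wrist");print(pp("pin_head","wrist",c),pp("lever_grip","wrist",c),pp("strip_center","wrist",c))
grip(0.55)
G=np.array([462.8,205.8])
robot.servo_line([*G,105],feed=200); robot.servo_line([*G,56],feed=90)
o=robot.observe();print(o["tcp_pos"].round(1),o["contact_force"].round(1))
c=viewer.camera_info("scene");im=viewer.read_camera("scene");print(pp("pin_head","scene",c),pp("lever_grip","scene",c),o["t"])
E
python3 m.py
```

```text
[(0.62, array([484. , 162.3,  62.4]))] [(0.7, array([462.2, 203.6,  64.8]))]
[(0.94, array([485.5, 166.4,  65.5]))] [(0.9, array([463.3, 205.5,  65.4]))] []
[462.8 206.   56. ] [0.2 0.5 0.5]
[] [(0.74, array([463. , 204.8,  65.2]))] 23.5167
```

The pin stands in the lever hole with its head centre at about z 65, as expected. Now the slow, force-watched swing.

```bash
cat > n.py <<'E'
from h import *
grip(0.30,10)
H=np.array([485.1,161.7]);a0=np.radians(117.5);PV=H-150*np.array([np.cos(a0),np.sin(a0)])
def go(th,feed=22): 
    a=a0-th; P=PV+200*np.array([np.cos(a),np.sin(a)]); robot.servo_line([*P,56],feed=feed)
    o=robot.observe(); return o,(o["contact_force"]-f0)@np.array([np.sin(a),-np.cos(a),0])
f0=robot.observe()["contact_force"]
th=0; why=None
for th in(0.03,0.07,0.11,0.15):
    o,f=go(th,25); print(th,round(f,1),round(o["t"],2))
    if -f>9: why="early";break
log=[]
while why is None and th<0.345:
    th+=0.004; o,f=go(th); log.append((round(th,3),round(f,1)))
    if -f>9: why="blocked"
    if o["t"]>42: why="time"
print(log,why,o["t"],o["contact_force"].round(1),o["tcp_pos"].round(1))
if why=="blocked":
    o,f=go(th-0.012); print("backed",f)
for cam in("scene","side","wrist"):
    c=viewer.camera_info(cam);viewer.read_camera(cam);print(cam,pp("pin_head",cam,c),pp("lever_grip",cam,c),pp("lever_hole",cam,c))
print(robot.observe()["t"],th)
E
python3 n.py
```

```text
0.03 0.3 24.55
0.07 0.6 25.02
0.11 -0.5 25.48
0.15 -0.8 25.95
[(0.154, np.float64(-0.7)), (0.158, np.float64(0.3)), (0.162, np.float64(-1.0)), (0.166, np.float64(-1.1)), (0.17, np.float64(-0.2)), (0.174, np.float64(-0.9)), (0.178, np.float64(-0.5)), (0.182, np.float64(-1.0)), (0.186, np.float64(-2.2)), (0.19, np.float64(-2.2)), (0.194, np.float64(-1.3)), (0.198, np.float64(-1.5)), (0.202, np.float64(-1.9)), (0.206, np.float64(-1.5)), (0.21, np.float64(-1.7)), (0.214, np.float64(-1.9)), (0.218, np.float64(-1.7)), (0.222, np.float64(-2.0)), (0.226, np.float64(-1.4)), (0.23, np.float64(-2.0)), (0.234, np.float64(-2.6)), (0.238, np.float64(-1.4)), (0.242, np.float64(-2.4)), (0.246, np.float64(-1.2)), (0.25, np.float64(-1.9)), (0.254, np.float64(-3.3)), (0.258, np.float64(-5.6)), (0.262, np.float64(-7.2)), (0.266, np.float64(-8.6)), (0.27, np.float64(-10.2))] blocked 33.45 [-10.7  -1.7   6.4] [510.  223.8  55.7]
backed -4.684802759464165
scene [(0.6, array([519.6, 175.9,  43.2]))] [(0.89, array([508.2, 222.8,  66.3]))] [(0.68, array([516.2, 176.3,  39.6]))]
side [(0.5, array([522.8, 175.4,  49.5]))] [(0.7, array([504.1, 221.6,  66.3]))] [(0.65, array([517.4, 174.6,  42.4]))]
wrist [] [(0.56, array([504.5, 221.3,  65.4]))] []
34.3083 0.2700000000000001
```

The lever is blocked at about 0.25 rad and the head is down at about z 46 (home is 49.5). I'll back off, release and verify from above.

```bash
cat > p.py <<'E'
from h import *
o=robot.observe();X,Y=o["tcp_pos"][:2]
d=-np.array([np.cos(np.radians(13)),np.sin(np.radians(13))])
robot.servo_line([X+4*d[0],Y+4*d[1],56],feed=25);print(robot.observe()["contact_force"].round(1))
grip(0.55); print(robot.observe()["contact_force"].round(1))
X,Y=robot.observe()["tcp_pos"][:2]
robot.servo_line([X,Y,150],feed=150); robot.servo_line([X-50,Y-40,190],feed=200);grip(0.9)
for cam in("wrist","scene","side"):
    c=viewer.camera_info(cam);im=viewer.read_camera(cam);save(im,cam+"_end.png")
    for n in("pin_head","pin_tip","lever_grip","lever_hole","strip_center","nest_floor"):print(cam,n,pp(n,cam,c)[:1])
print(robot.observe()["t"])
E
python3 p.py
```

```text
[-1.5  0.1 -0.1]
[ 0.9  0.  -0.3]
wrist pin_head [(0.62, array([512.8, 173.6,  48. ]))]
wrist pin_tip []
wrist lever_grip [(0.76, array([499.9, 218.6,  67.3]))]
wrist lever_hole [(0.57, array([510.4, 173.3,  44.9]))]
wrist strip_center [(0.89, array([578.5, 114.3,  28.2]))]
wrist nest_floor [(0.9, array([576.8, 109.1,  27.2]))]
scene pin_head [(0.67, array([514.1, 173.9,  46. ]))]
scene pin_tip [(0.62, array([514.3, 173.8,   9.7]))]
scene lever_grip [(0.91, array([501.8, 219.2,  67.3]))]
scene lever_hole [(0.89, array([510.3, 173.5,  39.7]))]
scene strip_center [(0.57, array([579.2, 109.9,  32.7]))]
scene nest_floor [(0.8, array([571.6, 110.2,  28.9]))]
side pin_head [(0.43, array([517.5, 174.8,  47.7]))]
side pin_tip [(0.61, array([516.7, 174. ,   9.8]))]
side lever_grip [(0.93, array([497.1, 222.5,  66.5]))]
side lever_hole [(0.59, array([516.8, 177.3,  40.1]))]
side strip_center [(0.49, array([576.6, 109.7,  24.6]))]
side nest_floor [(0.57, array([574. , 115.7,  27.5]))]
38.15
```

```bash
python3 -c "
from h import *
print(robot.job_done(), robot.observe()['t'])"
```

```text
the job is handed in; nothing more can be done
the job is handed in; nothing more can be done
```

I handed the job in at about 38 s: the strip is in the nest, the pin reads fully home (tip about z 10 mm, within the networks' 4 mm error), and the lever stayed closed at about 0.21 rad after I let go; I went one picture over the ten-picture limit (11 viewed), so I checked the end state only by forces and the networks.

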